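# Break down the returns stack on the records desk

### The arm

A 6-joint arm with a two-finger parallel gripper is mounted at the origin on the work surface. World frame = base frame: x ahead of the robot, y to its left, z up, the work surface at z = 0. Lengths are in mm, angles in degrees, forces in N, time in s.
With the tool pointing down it reaches from about 300 to 850 mm from the base axis. Payload 4.2 kg.
Tool frame: the origin (TCP) lies midway between the tips of the shut fingers; the grasp point (between the pads) lies 19 mm behind it; x points along the fingers, y is the direction in which the jaws open and shut, and the axes are right-handed (so a half turn about x gives the same grasp; the last joint's range is limited). The gripper opens to 91 mm and grips with 3 to 60 N. Pads are 32 mm wide; open, the fingers measure 118 mm over their backs; the gripper's body (76 mm by 178 mm) begins 60 mm behind the grasp point.
Start: joints at [72.766, 18.312, 89.639, -0, 72.044, -1.146], TCP at [159.349, 552.497, 193.476] pointing down, gripper open.
Joint ranges: [-177.97, 177.97], [-48.28, 115.42], [12.27, 149.76], [-77.06, 257.06], [2.81, 150.46], [-146.56, 146.56]. Speed limits (degrees/s): [147.25, 147.25, 180, 180, 180, 180].

### API

Orientations are given as [roll, pitch, yaw] about the fixed x, y, z axes, in that order (R = Rz(yaw) Ry(pitch) Rx(roll)).
In Python, from workcell import env gives the robot as it stands.
- The arm moves only by the shell command python3 -m handwheel 'ROWS' [FORCE]. ROWS is text: rows parted by semicolons, each of 7 numbers parted by spaces: the turn, a rotation vector about the tool's x, y, z in degrees, then the shift along the tool's x, y, z in m, then the finger opening in m, from 0 to 0.0912. In form: rx ry rz x y z grip; .... A call has 1 to 12 rows; each row is the pose to reach, as a shift and turn from the pose commanded when the call began, along the tool's axes at that moment; what a row does not reach only later rows make up. A row lasts 1/12 s, in which the tool goes at most 41.7 mm and 7.16 degrees, less where a joint would pass 70% of its speed; a pose out of reach is approached as far as the arm can. A call with a gripper value outside its range is refused whole. The fingers move at their own pace and stop on an object; FORCE is the grip in N (left out, the last holds). Time passes only in rows, so rows that repeat a pose let the fingers close. It gives the time, the measured TCP pose, the force and the opening at its end, in the units of the state.
- env.state(): the state, without advancing time (a new reading comes with each control period).
- env.grab_frame(name): name is "side" or "top" or "wrist"; returns the picture (384x512x3 uint8, red, green, blue); there is no depth.
- env.get_calibration(name): a dict with "mtx" (3x3 intrinsics, pixels), "T" (4x4, takes a point from camera to world coordinates); the wrist camera has in their place "hand_eye" (4x4, takes a point from camera to tool coordinates, whose origin is the TCP and whose axes are the tool frame's). Camera axes: x right, y up, looking along -z (the intrinsics and any distortion apply to the point x, -y, -z); pixel columns grow to the right and rows downward; lengths in mm; the calibration is good to about 2 mm. A picture is of the moment at which its call begins: read the wrist's pose just before it. get_calibration takes no time and is no camera call.
- env.job_done(): hands the job in, once; it reports no verdict.
The state is a dict: "time_s": time; "qpos": joint angles; "qvel": joint speeds; "effort": joint torques, N m; "ee_pos": TCP position; "ee_rot": TCP orientation; "force": force on the tool from outside, world axes, zero at the start; "torque": the same for the moment, N m; "gripper_width": finger opening in mm.
Only numpy, scipy, OpenCV 4.12 (cv2) and the standard library are available. Lean on these libraries where they do the work, as an engineer would, in place of code of your own. Each camera call takes 0.05 s, during which the arm holds its last target. There are 200 camera calls.

### The job

Break down the stack of returned records on the desk: working from the top down, lift off one piece at a time, keep it level, and set it gently (not dropped) flat in the low-rimmed tray made to its size - the round tin in the round tray, the short, medium and long card boxes in the short, medium and long trays, lengthwise with the tray. Let go of each piece before taking the next, and do not disturb the rubber stamp and the stapler.

Things in the scene. Friction and masses are not known exactly. Their poses are not given: they have to be found in the camera images.
- tin_mid (a point): Centre (half-way up) of the round steel tin, upright, 52 mm diameter x 56 mm high, z its axis; the top piece of the stack, standing on the short box at the start. Loose, 0.14 to 0.26 kg
- box_short_mid (a point): Centre (half-way up) of the short lidded cardboard card box, 85 mm long (its x axis) x 62 mm wide (y) x 56 mm high (z); it lies on the medium box at the start. Loose, 0.15 to 0.6 kg. Gripped across its 62 mm width at or above half height, the fingertips stay clear of the tray rim
- box_medium_mid (a point): Centre (half-way up) of the medium lidded cardboard card box, 125 mm long (its x axis) x 62 mm wide (y) x 60 mm high (z); it lies on the long box at the start. Loose, 0.15 to 0.6 kg. Gripped across its 62 mm width at or above half height, the fingertips stay clear of the tray rim
- box_long_mid (a point): Centre (half-way up) of the long lidded cardboard card box, 165 mm long (its x axis) x 62 mm wide (y) x 64 mm high (z); it is the bottom of the stack, flat on the desk; the pieces above lie about centred on it, lengths roughly parallel, 236 mm high in all at the start. Loose, 0.15 to 0.6 kg. Gripped across its 62 mm width at or above half height, the fingertips stay clear of the tray rim
- tray_round: Shallow round tray for the tin, dark with a low bright steel rim, 72 mm inside diameter, 78 mm outside. The floor is 3 mm thick, the rim stands 8 mm above the work surface (5 mm above the floor) and is 3 mm thick. Fixed. Its origin is the centre of its underside, z up
- tray_short: Shallow short rectangular tray for the short box, dark with a low bright steel rim, inside 105 mm long (its x axis) x 82 mm wide (y), 111 x 88 mm outside. The floor is 3 mm thick, the rim stands 8 mm above the work surface (5 mm above the floor) and is 3 mm thick. Fixed. Its origin is the centre of its underside, x along its length
- tray_medium: Shallow medium rectangular tray for the medium box, dark with a low bright steel rim, inside 145 mm long (its x axis) x 82 mm wide (y), 151 x 88 mm outside. The floor is 3 mm thick, the rim stands 8 mm above the work surface (5 mm above the floor) and is 3 mm thick. Fixed. Its origin is the centre of its underside, x along its length
- tray_long: Shallow long rectangular tray for the long box, dark with a low bright steel rim, inside 185 mm long (its x axis) x 82 mm wide (y), 191 x 88 mm outside. The floor is 3 mm thick, the rim stands 8 mm above the work surface (5 mm above the floor) and is 3 mm thick. Fixed. Its origin is the centre of its underside, x along its length
- stamp: Bystander: wooden rubber stamp standing on the desk beyond the stack, 60 x 30 mm block with a turned knob, 64 mm high. Origin at the centre of its underside. Leave alone
- stapler: Bystander: black and steel desk stapler on the desk beyond the stack, 36 x 130 mm, 47 mm high, long along its y axis. Origin at the centre of its underside. Leave alone
Not all that is in view belongs to the job. Of the things that look like the part that bears tin_mid, the middle-sized one is meant.

How it is judged (in metres and radians):
On the way, in this order (a step that is already met when the one before it is completed fails the run):
1. the round tin lies flat in its own tray, let go and at rest (horizontal distance between tin_mid and tray_round below 0.013 m and z of tin_mid in the frame of tray_round below 0.034 m and angle between tin_mid's own z axis and vertical below 0.05 rad and linear speed of tin below 0.02 m/s and contact force between the fingers and tin below 0.1 N), for 0.2 s.
2. the short box lies flat in its own tray, let go and at rest (horizontal distance between box_short_mid and tray_short below 0.016 m and z of box_short_mid in the frame of tray_short below 0.034 m and angle between box_short_mid's own z axis and vertical below 0.05 rad and angle between the x axis of box_short_mid and the x axis of tray_short, either way round below 0.35 rad and linear speed of box_short below 0.02 m/s and contact force between the fingers and box_short below 0.1 N), for 0.2 s.
3. the medium box lies flat in its own tray, let go and at rest (horizontal distance between box_medium_mid and tray_medium below 0.016 m and z of box_medium_mid in the frame of tray_medium below 0.036 m and angle between box_medium_mid's own z axis and vertical below 0.05 rad and angle between the x axis of box_medium_mid and the x axis of tray_medium, either way round below 0.35 rad and linear speed of box_medium below 0.02 m/s and contact force between the fingers and box_medium below 0.1 N), for 0.2 s.
4. the long box lies flat in its own tray, let go and at rest (horizontal distance between box_long_mid and tray_long below 0.016 m and z of box_long_mid in the frame of tray_long below 0.038 m and angle between box_long_mid's own z axis and vertical below 0.05 rad and angle between the x axis of box_long_mid and the x axis of tray_long, either way round below 0.35 rad and linear speed of box_long below 0.02 m/s and contact force between the fingers and box_long below 0.1 N), for 0.2 s.
At the end, for the whole second after the job is handed in: Tin, short, medium and long box each lie flat on the floor of their own tray (centre within 16 mm of the tray's centre, 13 mm for the tin; height within 3 mm; tilt under 0.05 rad; boxes lengthwise with the tray within 0.35 rad), at rest and not touched by the fingers (all of step 1 and all of step 2 and all of step 3 and all of step 4).
It fails at once if a piece is tipped by more than 0.5 rad (angle between any of tin_mid, box_short_mid, box_medium_mid, box_long_mid's own z axis and vertical above 0.5 rad).
It fails at once if a piece is dropped (faster than 0.8 m/s, a fall of over 30 mm, with no finger on it) ((linear speed of tin above 0.8 m/s and contact force between the fingers and tin below 0.05 N) or (linear speed of box_short above 0.8 m/s and contact force between the fingers and box_short below 0.05 N) or (linear speed of box_medium above 0.8 m/s and contact force between the fingers and box_medium below 0.05 N) or (linear speed of box_long above 0.8 m/s and contact force between the fingers and box_long below 0.05 N)).
It fails at once if the stamp or the stapler is moved by more than 20 mm (distance of any of stamp, stapler from where it was at the start of the episode above 0.02 m).
It also fails if it takes over 109 s, if anything falls off the work surface, if the arm or the gripper's body presses on something with over 40 N, if the wrist force passes 120 N, or if a joint passes its speed limit or range.

## Working session

There is one attempt and no reset: what is moved stays moved. The work goes in short steps, Python scripts to look and compute and a shell command to move; the robot and the scene stay as the last step left them, time stands still between calls to the robot, and variables do not carry over. Pictures are saved under pics/ and viewed, on a budget of 14 in all, crops included, one or two more only if the job needs it, and the job is handed in when it is done.

```bash
mkdir -p pics
python3 - <<'E'
from workcell import env
import cv2
for n in("top","side"):
    cv2.imwrite(f"pics/{n}0.png",cv2.resize(env.grab_frame(n)[:,:,::-1],(768,576)))
    c=env.get_calibration(n);print(n,c)
s=env.state();print(s['ee_pos'],s['ee_rot'],s['gripper_width'],s['time_s'])
print(env.get_calibration("wrist"))
E
```

```text
top {'mtx': array([[399.17435993,   0.        , 253.27995615],
       [  0.        , 399.17435993, 189.90091778],
       [  0.        ,   0.        ,   1.        ]]), 'T': array([[ 8.46093055e-03,  9.89497319e-01, -1.44303392e-01,
         4.53971032e+02],
       [-9.99961848e-01,  8.05896527e-03, -3.36986693e-03,
        -1.15166625e+01],
       [-2.17153827e-03,  1.44326399e-01,  9.89527754e-01,
         1.14983615e+03],
       [ 0.00000000e+00,  0.00000000e+00,  0.00000000e+00,
         1.00000000e+00]])}
side {'mtx': array([[410.40715797,   0.        , 259.63313538],
       [  0.        , 410.40715797, 192.4157114 ],
       [  0.        ,   0.        ,   1.        ]]), 'T': array([[-9.78173664e-01,  1.56222784e-01, -1.37006298e-01,
         4.65603996e+02],
       [-2.07081598e-01, -6.78557923e-01,  7.04752692e-01,
         6.24947594e+02],
       [ 1.71317182e-02,  7.17742006e-01,  6.96098353e-01,
         7.44545832e+02],
       [ 0.00000000e+00,  0.00000000e+00,  0.00000000e+00,
         1.00000000e+00]])}
[159.19501301 552.0193973  192.70892267] [ -91.74671652   89.90903444 -107.83629081] 91.10908471755614 0.1
{'mtx': array([[285.61601025,   0.        , 257.26585623],
       [  0.        , 285.61601025, 189.51683309],
       [  0.        ,   0.        ,   1.        ]]), 'hand_eye': array([[-1.26301509e-03,  2.56724292e-01, -9.66483855e-01,
        -1.90715502e+02],
       [ 9.99999152e-01,  6.30920092e-04, -1.13922390e-03,
         1.04387274e+00],
       [ 3.17307635e-04, -9.66484475e-01, -2.56724871e-01,
        -7.12469839e+01],
       [ 0.00000000e+00,  0.00000000e+00,  0.00000000e+00,
         1.00000000e+00]])}
```

View pics/top0.png

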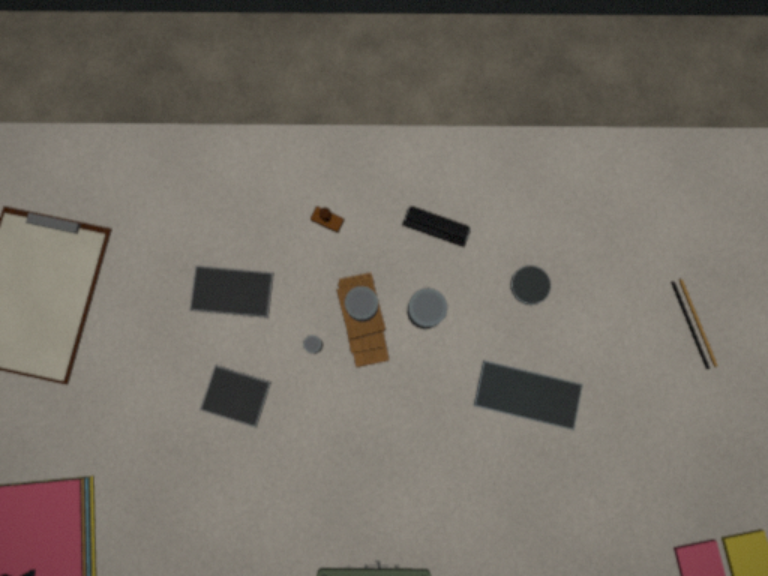

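View pics/side0.png

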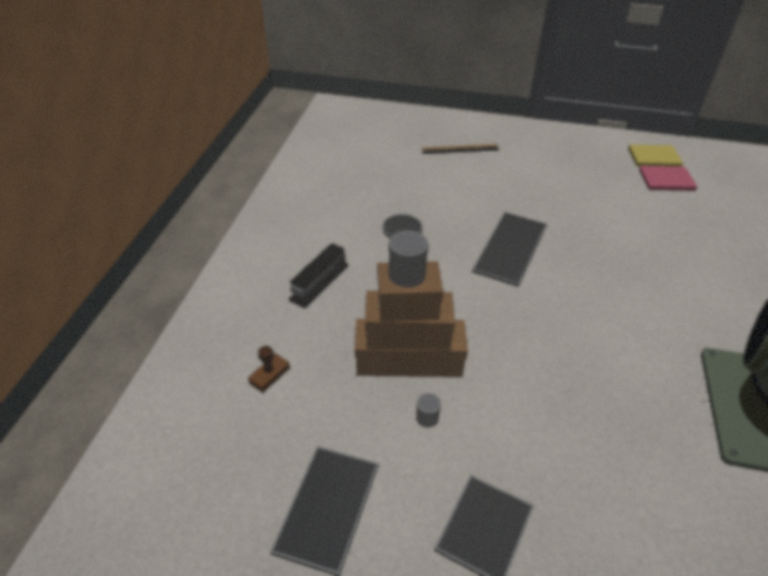

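The top view shows the stack at about (361,320) and four dark trays: round (531,285), short (236,396), medium (232,292) and long (528,395). There are three candidate round cans: small (313,344), large (428,308) and the one on the stack (361,303). The stack-top one is middle-sized and stands on the short box, so it should be the one meant. I'll confirm that with a crop and measure.

```bash
cat > h.py <<'E'
from workcell import env
import numpy as np, cv2, sys
from scipy.spatial.transform import Rotation as R
def rays(name,px,T=None):
    c=env.get_calibration(name);px=np.atleast_2d(px).astype(float)
    n=cv2.undistortPoints(px.reshape(-1,1,2),c['mtx'],None)[:,0]
    d=np.c_[n[:,0],-n[:,1],-np.ones(len(n))]
    T=c['T'] if T is None else T
    return T[:3,3],d@T[:3,:3].T
def onplane(name,px,z,T=None):
    o,d=rays(name,px,T);return o+d*((z-o[2])/d[:,2])[:,None]
def toolT():
    s=env.state();T=np.eye(4);T[:3,:3]=R.from_euler('xyz',s['ee_rot'],degrees=True).as_matrix();T[:3,3]=s['ee_pos'];return T
def wristT(): return toolT()@env.get_calibration('wrist')['hand_eye']
def go(p,yaw):
    """row to world TCP p (mm), tool down, jaws (tool y) along yaw deg mod 180"""
    T=toolT();best=None
    for a in(yaw,yaw+180):
        y=np.array([np.cos(np.radians(a)),np.sin(np.radians(a)),0]);x=np.array([0,0,-1.])
        M=np.c_[x,y,np.cross(x,y)];r=(R.from_matrix(T[:3,:3].T@M)).as_rotvec(degrees=True)
        if best is None or np.linalg.norm(r)<np.linalg.norm(best):best=r
    print('row',np.round(best,1),np.round(T[:3,:3].T@(np.array(p)-T[:3,3])/1000,4))
def rect(pts):
    (c,(w,h),a)=cv2.minAreaRect(pts[:,:2].astype(np.float32))
    if w<h:w,h,a=h,w,a+90
    return np.round(c,1),round(w,1),round(h,1),round((a+90)%180-90,1)
E
python3 - <<'E'
from h import *
im=env.grab_frame("top");hsv=cv2.cvtColor(im,cv2.COLOR_RGB2HSV);g=cv2.cvtColor(im,cv2.COLOR_RGB2GRAY)
roi=np.zeros_like(g);roi[125:300,115:410]=1
print('bg',np.median(g[125:300,115:410]))
def rep(m,z,t):
    for c in cv2.findContours(m*roi,cv2.RETR_EXTERNAL,cv2.CHAIN_APPROX_NONE)[0]:
        if cv2.contourArea(c)>40:
            W=onplane("top",c[:,0],z);x,y,w,h=cv2.boundingRect(c)
            print(t,((x+w/2)*1.5,(y+h/2)*1.5),rect(W),cv2.contourArea(c), round(hsv[c[:,0,1],c[:,0,0],1].mean()))
rep(((g<75)&(hsv[...,1]<90)).astype(np.uint8),8,'dark')
rep(((hsv[...,1]>110)).astype(np.uint8),64,'wood')
rep(((hsv[...,0]>85)&(hsv[...,0]<125)&(hsv[...,1]>20)&(g>75)).astype(np.uint8),236,'steel')
cv2.imwrite("pics/crop1.png",cv2.resize(im[130:260,190:320,::-1],(600,600),interpolation=cv2.INTER_CUBIC))
E
```

```text
bg 135.0
dark (235.5, 396.0) (array([408.7, 263. ]), 105.3, 81.9, 73.7) 1044.5 8
dark (528.0, 395.25) (array([ 415.2, -287.2]), 185.0, 81.1, 76.9) 1832.5 18
dark (531.0, 285.75) (array([ 624.2, -297.2]), 71.2, 68.6, -45.4) 444.0 12
dark (231.75, 291.75) (array([606.8, 279.1]), 145.9, 81.9, 85.2) 1340.0 8
dark (435.75, 226.5) (array([ 739. , -116.3]), 127.4, 42.1, 70.3) 549.5 23
wood (363.0, 320.25) (array([549.4,  23.3]), 162.2, 67.6, 14.2) 845.5 136
wood (327.0, 219.0) (array([737.7,  92.2]), 55.6, 30.2, 65.3) 171.5 153
```

View pics/crop1.png

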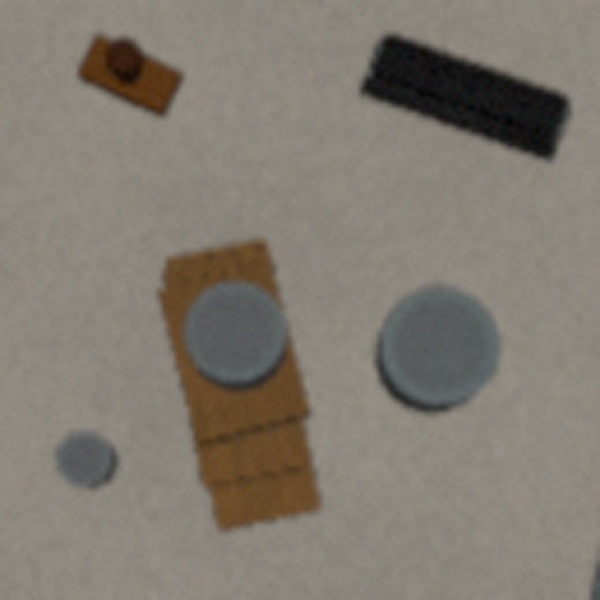

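The crop confirms it: the stack-top can at (236,331) stands on the short box and is smaller than the one at (439,345) and larger than the one at (85,459). So it is the tin to take.

Run:
```python
from h import *
P=lambda c,r:[190+c/4.615,130+r/4.615]
print(onplane("top",P(236,331),236),onplane("top",P(439,345),60),onplane("top",P(85,459),30))
r=np.array([P(186,331),P(287,331)]);q=onplane("top",r,236);print('tin dia',np.linalg.norm(q[0]-q[1]))
r=np.array([P(378,345),P(500,345)]);q=onplane("top",r,60);print('big dia',np.linalg.norm(q[0]-q[1]))
# short box front edge top corners (z180) , medium (z124), long (z64)
for z,a,b in((180,(204,443),(309,414)),(124,(214,485),(306,466)),(64,(220,530),(320,508))):
    print(z,np.round(onplane("top",[P(*a),P(*b)],z),1))
t=onplane("top",P(236,331),236)[0]
go([t[0]-60,t[1],420],104)
```

```text
[[559.48702524  19.33463012 236.        ]] [[572.42504766 -95.52463532  60.        ]] [[504.51311576 116.75222363  30.        ]]
tin dia 50.42126524334401
big dia 72.5199618074804
180 [[506.6  37.3 180. ]
 [522.3 -17.8 180. ]]
124 [[486.5  34.2 124. ]
 [497.4 -16.7 124. ]]
64 [[462.3  33.   64. ]
 [475.6 -25.3  64. ]]
row [-30.1  -0.    0.1] [-0.2266 -0.4179  0.4746]
```

```bash
python3 -c "
from h import *
go([559.5,19.3,300],104)"
```

```text
row [-30.1  -0.    0.1] [-0.1067 -0.4011  0.5322]
```

```bash
python3 -m handwheel '0 0 0 -0.03 0 0 0.0912; 0 0 0 -0.07 0 0 0.0912; 0 0 0 -0.107 0 0 0.0912; -7 0 0 -0.107 -0.024 0.032 0.0912; -14 0 0 -0.107 -0.048 0.064 0.0912; -21 0 0 -0.107 -0.072 0.096 0.0912; -28 0 0 -0.107 -0.096 0.128 0.0912; -30 0 0 -0.107 -0.12 0.16 0.0912; -30 0 0 -0.107 -0.144 0.192 0.0912; -30 0 0 -0.107 -0.168 0.224 0.0912; -30 0 0 -0.107 -0.192 0.256 0.0912; -30 0 0 -0.107 -0.204 0.272 0.0912'; python3 -c "
from h import *
go([559.5,19.3,300],104)"
```

```text
time_s: 1.15
ee_pos: [365.8, 277.7, 300.4]
ee_rot: [-75.6, 89.9, -61.9]
force: [0.3, -0.3, -0.1]
gripper_width: 91.4
row [-0.3  0.   0.1] [ 0.001  -0.297   0.1267]
```

```bash
python3 -m handwheel '0 0 0 0 -0.036 0.015 0.0912; 0 0 0 0 -0.072 0.031 0.0912; 0 0 0 0 -0.108 0.046 0.0912; 0 0 0 0 -0.144 0.061 0.0912; 0 0 0 0 -0.18 0.077 0.0912; 0 0 0 0 -0.216 0.092 0.0912; 0 0 0 0 -0.25 0.107 0.0912; 0 0 0 0 -0.275 0.117 0.0912; 0 0 0 0 -0.29 0.124 0.0912; 0 0 0 0 -0.297 0.127 0.0912; 0 0 0 0 -0.297 0.127 0.0912; 0 0 0 0 -0.297 0.127 0.0912'; python3 -c "
from h import *
go([559.5,19.3,197],104)
im=env.grab_frame('wrist');cv2.imwrite('pics/w1.png',im[:,:,::-1])"
```

```text
time_s: 2.15
ee_pos: [558.3, 24.3, 300.3]
ee_rot: [120.1, 89.9, 134.0]
force: [-0.5, 0.4, 0.3]
gripper_width: 91.4
row [-0.1 -0.  -0.1] [ 1.033e-01 -5.200e-03  1.000e-04]
```

View pics/w1.png

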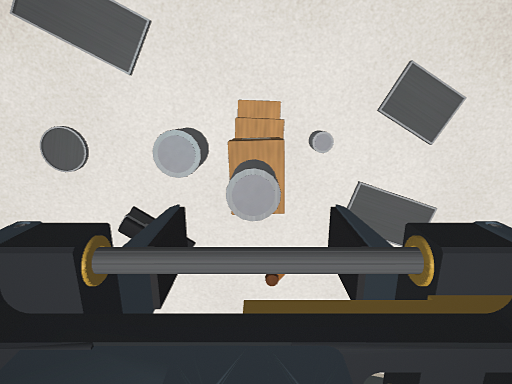

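The wrist view is sharp: tin top at (253,194) centred between the fingers, the round tray at (64,148), and the short box under the tin.

Run:
```python
from h import *
T=wristT();im=env.grab_frame('wrist')
print('tin',onplane('wrist',[253,194.5],236,T), 'round tray',onplane('wrist',[64,148.5],8,T),'big',onplane('wrist',[176,153],[60],T))
go([559.5,19.3,197],104)
```

```text
tin [[560.67759178  21.90220692 236.        ]] round tray [[ 622.75019512 -293.18900231    8.        ]] big [[574.56651449 -96.51079775  60.        ]]
row [ 0.  0. -0.] [ 1.037e-01 -5.700e-03  1.000e-04]
```

```bash
python3 -m handwheel '0 0 0 0.025 -0.004 0.001 0.0912; 0 0 0 0.055 -0.004 0.001 0.0912; 0 0 0 0.08 -0.004 0.001 0.0912; 0 0 0 0.095 -0.004 0.001 0.0912; 0 0 0 0.101 -0.004 0.001 0.0912; 0 0 0 0.102 -0.004 0.001 0.0912; 0 0 0 0.102 -0.004 0.001 0.07; 0 0 0 0.102 -0.004 0.001 0.06; 0 0 0 0.102 -0.004 0.001 0.053; 0 0 0 0.102 -0.004 0.001 0.045; 0 0 0 0.102 -0.004 0.001 0.04; 0 0 0 0.102 -0.004 0.001 0.04' 20; python3 -c "
from h import *
print(env.state()['gripper_width'],env.state()['force'])"
```

```text
time_s: 3.25
ee_pos: [561.0, 19.7, 198.9]
ee_rot: [-6.1, 90.0, 7.8]
force: [-0.4, 0.9, -0.3]
gripper_width: 54.3
54.33797007653688 [-0.38249449  0.94189878 -0.32695311]
```

```bash
python3 -m handwheel '0 0 0 0 0 0 0.03; 0 0 0 0 0 0 0.03; 0 0 0 0 0 0 0.03; 0 0 0 -0.01 0 0 0.03; 0 0 0 -0.03 0 0 0.03; 0 0 0 -0.055 0 0 0.03; 0 0 0 -0.08 0 0 0.03; 0 0 0 -0.1 0 0 0.03; 0 0 0 -0.11 0 0 0.03; 0 0 0 -0.11 0 0 0.03' 25; python3 -c "
from h import *
go([623.5,-295.2,130],104)
go([623.5,-295.2,26],104)"
```

```text
time_s: 4.08
ee_pos: [561.9, 19.5, 311.0]
ee_rot: [-17.4, 89.7, -3.5]
force: [0.6, 0.3, -1.6]
gripper_width: 51.9
row [-0.1  0.3  0.1] [ 0.1814 -0.32   -0.0166]
row [-0.1  0.3  0.1] [ 0.2854 -0.3198 -0.0171]
```

```bash
python3 -m handwheel '0 0 0 0 -0.012 0 0.03; 0 0 0 0 -0.035 -0.002 0.03; 0 0 0 0 -0.065 -0.004 0.03; 0 0 0 0.01 -0.1 -0.006 0.03; 0 0 0 0.03 -0.135 -0.008 0.03; 0 0 0 0.06 -0.17 -0.01 0.03; 0 0 0 0.09 -0.205 -0.012 0.03; 0 0 0 0.12 -0.24 -0.014 0.03; 0 0 0 0.15 -0.273 -0.016 0.03; 0 0 0 0.175 -0.3 -0.017 0.03; 0 0 0 0.19 -0.315 -0.017 0.03; 0 0 0 0.2 -0.32 -0.017 0.03'; python3 -m handwheel '0 0 0 0 0 0 0.03; 0 0 0 0 0 0 0.03; 0 0 0 0 0 0 0.03'; python3 -c "
from h import *
T=wristT();im=env.grab_frame('wrist');cv2.imwrite('pics/w2.png',im[:,:,::-1])
go([623.5,-295.2,22],104)"
```

```text
time_s: 5.08
ee_pos: [617.9, -298.8, 101.4]
ee_rot: [153.1, 89.5, 166.8]
force: [0.2, 0.2, -2.5]
gripper_width: 51.4
time_s: 5.33
ee_pos: [621.4, -294.3, 109.3]
ee_rot: [-10.0, 89.9, 4.0]
force: [-0.3, 0.6, -0.7]
gripper_width: 51.3
row [-0.   0.1  0.1] [ 0.088  -0.0013  0.0012]
```

View pics/w2.png

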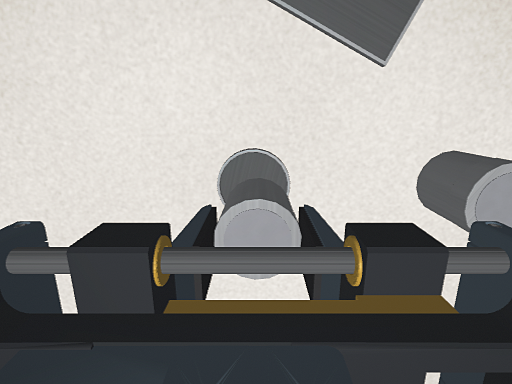

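```bash
python3 - <<'E'
from h import *
T=wristT();tp=toolT()[:3,3];print(tp)
for p in([253.5,148],[218,183],[290,183],[258,236]):
    print(p,np.round(onplane('wrist',p,8,T),1), np.round(toolT()[:3,:3].T@(onplane('wrist',p,8,T)[0]-tp),1))
E
python3 -m handwheel '0 0 0 0.02 -0.001 0.001 0.03; 0 0 0 0.045 -0.001 0.001 0.03; 0 0 0 0.065 -0.001 0.001 0.03; 0 0 0 0.075 -0.001 0.001 0.03; 0 0 0 0.08 -0.001 0.001 0.03; 0 0 0 0.082 -0.001 0.001 0.03; 0 0 0 0.082 -0.001 0.001 0.03'; python3 -c "
from h import *
go([623.5,-295.2,22],104)"
```

```text
[ 621.79696188 -294.18051903  110.00084953]
[253.5, 148] [[ 587.1 -306.2    8. ]] [101.9  -3.1 -36.8]
[218, 183] [[ 631.8 -333.7    8. ]] [102.  -40.7  -0. ]
[290, 183] [[ 613.5 -260.1    8. ]] [102.   35.2   0. ]
[258, 236] [[ 680.3 -278.2    8. ]] [102.1   1.5  60.5]
time_s: 5.97
ee_pos: [623.2, -295.7, 27.6]
ee_rot: [-37.3, 89.9, -23.4]
force: [1.1, 0.6, -1.4]
gripper_width: 51.5
row [-0.1  0.1  0.1] [0.0056 0.0004 0.0004]
```

```bash
python3 -m handwheel '0 0 0 0.002 -0.001 0.001 0.03; 0 0 0 0.004 -0.001 0.001 0.03; 0 0 0 0.0055 -0.001 0.001 0.03; 0 0 0 0.0055 -0.001 0.001 0.03; 0 0 0 0.0055 -0.001 0.001 0.03'; python3 -c "
from h import *
go([623.5,-295.2,22],104)"
```

```text
time_s: 6.38
ee_pos: [624.3, -296.7, 21.8]
ee_rot: [-34.4, 89.9, -20.5]
force: [0.3, -0.2, 2.3]
gripper_width: 51.4
row [-0.1  0.1  0.1] [-0.0002  0.0017 -0.0004]
```

```bash
python3 -m handwheel '0 0 0 0 0 0 0.056; 0 0 0 0 0 0 0.065; 0 0 0 0 0 0 0.075; 0 0 0 0 0 0 0.085; 0 0 0 -0.01 0 0 0.0912; 0 0 0 -0.035 0 0 0.0912; 0 0 0 -0.07 0 0 0.0912; 0 0 0 -0.11 0 0 0.0912; 0 0 0 -0.15 0.012 0.001 0.0912; 0 0 0 -0.18 0.035 0.002 0.0912; 0 0 0 -0.21 0.06 0.004 0.0912; 0 0 0 -0.24 0.085 0.005 0.0912'; python3 -c "
from h import *
go([558,24,300],104)"
```

```text
time_s: 7.38
ee_pos: [607.6, -212.0, 263.4]
ee_rot: [-22.2, 89.9, -8.4]
force: [1.3, -0.3, 0.8]
gripper_width: 91.5
row [-0.1  0.1  0. ] [-0.0367  0.241   0.0084]
```

```bash
python3 -m handwheel '0 0 0 -0.015 0.035 0.001 0.0912; 0 0 0 -0.03 0.07 0.003 0.0912; 0 0 0 -0.037 0.105 0.004 0.0912; 0 0 0 -0.037 0.14 0.005 0.0912; 0 0 0 -0.037 0.175 0.006 0.0912; 0 0 0 -0.037 0.205 0.007 0.0912; 0 0 0 -0.037 0.228 0.008 0.0912; 0 0 0 -0.037 0.238 0.008 0.0912; 0 0 0 -0.037 0.241 0.008 0.0912; 0 0 0 -0.037 0.241 0.008 0.0912; 0 0 0 -0.037 0.241 0.008 0.0912; 0 0 0 -0.037 0.241 0.008 0.0912'
python3 - <<'E'
from h import *
T=wristT();np.save('T.npy',T);im=env.grab_frame('wrist');cv2.imwrite('pics/w3.png',im[:,:,::-1]);print(toolT()[:3,3])
a=im[:,::-1][:,::-1]
b=env.grab_frame('top')[150:280,180:380]
v=np.zeros((384+300,512,3),np.uint8)
cv2.imwrite('pics/w3.png',np.vstack([im[:250],cv2.resize(b,(512,333))])[:,:,::-1])
E
```

```text
time_s: 8.38
ee_pos: [558.2, 21.8, 297.9]
ee_rot: [-104.1, 90.0, -90.3]
force: [0.6, -0.3, -0.6]
gripper_width: 91.2
[558.15244766  21.79055286 297.78941785]
```

View pics/w3.png

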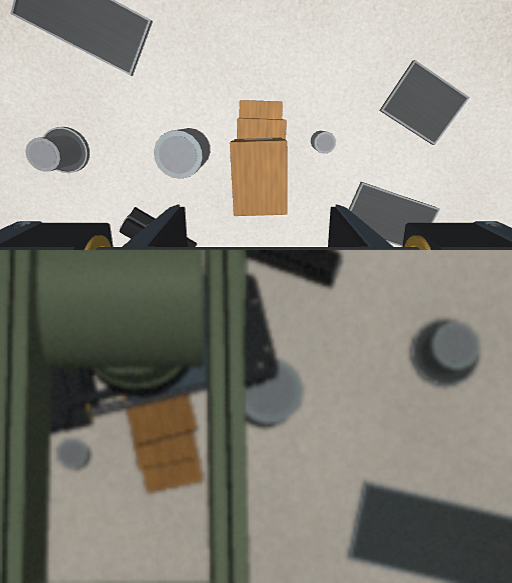

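The tin stands in the round tray (38,154 in the wrist view). The short box top has corners at about (231,141), (287,140), (287,214) and (234,215); the short tray corners are at (415,61), (468,97), (432,143) and (381,108).

Run:
```python
from h import *
T=np.load('T.npy')
for n,z,c in(('short',180,[(231,141),(287.5,139.5),(287.5,214.5),(234,215.5)]),('tray_s',8,[(415,61),(468,97),(432,143.5),(381,108)])):
    print(n,rect(onplane('wrist',c,z,T)))
print('medium front edge',np.round(onplane('wrist',[(236,119.5),(286,118.5)],124,T),1),'long',np.round(onplane('wrist',[(239.5,100.5),(282.5,101)],64,T),1))
print('tin',onplane('wrist',(44,154),59,T))
go([558,22,140],102)
```

```text
short (array([556.4,  25.3]), 84.9, 61.3, 14.9)
tray_s (array([408.4, 263.1]), 108.0, 87.2, 71.9)
medium front edge [[502.5 -18.3 124. ]
 [486.6  41.6 124. ]] long [[477.9 -23.1  64. ]
 [464.   36.4  64. ]]
tin [[ 623.03653309 -291.9919003    59.        ]]
row [ 1.8 -0.   0. ] [ 1.577e-01  1.000e-04 -1.000e-04]
```

```bash
python3 -c "
from h import *
print(np.round(env.state()['qpos'],1))
go([556.5,25,139],104.9)"
```

```text
[   1.1   14.2   80.6   -0.    85.2 -102.7]
row [-1.1 -0.   0. ] [ 0.1587  0.0034 -0.0008]
```

```bash
python3 -m handwheel '-1 0 0 0.02 0.0034 -0.001 0.0912; -1 0 0 0.05 0.0034 -0.001 0.0912; -1 0 0 0.085 0.0034 -0.001 0.0912; -1 0 0 0.115 0.0034 -0.001 0.0912; -1 0 0 0.14 0.0034 -0.001 0.0912; -1 0 0 0.154 0.0034 -0.001 0.0912; -1 0 0 0.159 0.0034 -0.001 0.0912; -1 0 0 0.159 0.0034 -0.001 0.0912; -1 0 0 0.159 0.0034 -0.001 0.075; -1 0 0 0.159 0.0034 -0.001 0.066; -1 0 0 0.159 0.0034 -0.001 0.055; -1 0 0 0.159 0.0034 -0.001 0.05' 30;  python3 -m handwheel '0 0 0 0 0 0 0.04; 0 0 0 0 0 0 0.04; 0 0 0 0 0 0 0.04; 0 0 0 0 0 0 0.04; 0 0 0 0 0 0 0.04'
```

```text
time_s: 9.48
ee_pos: [556.8, 26.1, 140.1]
ee_rot: [-15.2, 89.9, -0.3]
force: [0.3, -1.5, 1.5]
gripper_width: 67.2
time_s: 9.9
ee_pos: [556.9, 26.0, 140.0]
ee_rot: [-16.7, 89.9, -1.7]
force: [0.2, -2.6, 6.3]
gripper_width: 62.1
```

```bash
python3 -m handwheel '0 0 0 -0.005 0 0 0.04; 0 0 0 -0.015 0 0 0.04; 0 0 0 -0.035 0 0 0.04; 0 0 0 -0.06 0 0 0.04; 0 0 0 -0.085 0 0 0.04; 0 0 0 -0.1 0 0 0.04; 0 0 0 -0.105 0 0 0.04; 0 0 0 -0.105 0 0 0.04'; python3 -c "
from h import *
go([408.5,263,120],163)
go([408.5,263,19],163)"
```

```text
time_s: 10.57
ee_pos: [556.4, 26.4, 245.1]
ee_rot: [-1.1, 89.9, 13.8]
force: [-0.2, -0.1, -2.7]
gripper_width: 62.2
row [-58.1   0.1   0.1] [ 0.1249  0.2667 -0.0822]
row [-58.1   0.1   0.1] [ 0.2259  0.2667 -0.0824]
```

```bash
python3 -m handwheel '-3 0 0 0 0.012 -0.004 0.04; -8 0 0 0 0.035 -0.011 0.04; -14 0 0 0 0.065 -0.02 0.04; -20 0 0 0 0.095 -0.029 0.04; -26 0 0 0.005 0.125 -0.039 0.04; -32 0 0 0.015 0.155 -0.048 0.04; -38 0 0 0.03 0.185 -0.057 0.04; -44 0 0 0.05 0.212 -0.066 0.04; -50 0 0 0.075 0.237 -0.074 0.04; -55 0 0 0.1 0.256 -0.079 0.04; -57 0 0 0.118 0.265 -0.082 0.04; -58 0 0 0.125 0.267 -0.082 0.04';python3 -m handwheel '0 0 0 0 0 0 0.04; 0 0 0 0 0 0 0.04; 0 0 0 0 0 0 0.04'; python3 -c "
from h import *
np.save('T.npy',wristT());im=env.grab_frame('wrist');cv2.imwrite('pics/w4.png',im[:,:,::-1])
go([408.5,263,19],163)"
```

```text
time_s: 11.57
ee_pos: [403.9, 262.7, 114.8]
ee_rot: [133.8, 89.5, -153.1]
force: [-0.8, -0.2, -3.4]
gripper_width: 62.2
time_s: 11.82
ee_pos: [409.3, 262.9, 119.8]
ee_rot: [-48.3, 89.9, 24.5]
force: [0.8, -0.5, -2.4]
gripper_width: 61.8
row [-0.2  0.1  0.1] [ 0.101   0.001  -0.0003]
```

View pics/w4.png

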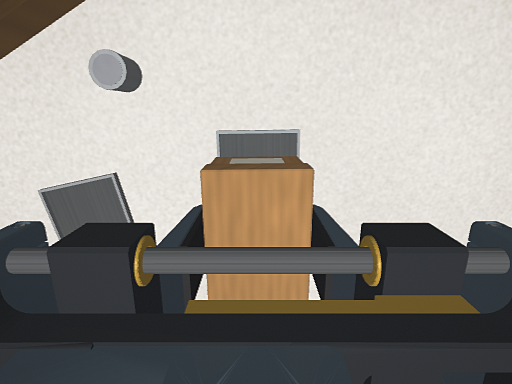

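The held short box is aligned with its tray. The tray's end edge runs from (218,130) to (299,130), centred on the box at column 258.

```bash
python3 - <<'E'
from h import *
T=np.load('T.npy');t=toolT()
for p in((217,131),(299.5,130)):print(np.round(t[:3,:3].T@(onplane('wrist',p,8,T)[0]-t[:3,3]),1))
E
python3 -m handwheel '0 0 0 0.02 0.001 0 0.04; 0 0 0 0.045 0.001 0 0.04; 0 0 0 0.07 0.001 0 0.04; 0 0 0 0.085 0.001 0 0.04; 0 0 0 0.092 0.001 0 0.04; 0 0 0 0.095 0.001 0 0.04; 0 0 0 0.095 0.001 0 0.04;0 0 0 0.095 0.001 0 0.04'; python3 -c "
from h import *
go([408.5,263,19],163)"
```

```text
[112.  -42.7 -53.4]
[111.9  43.  -54.4]
time_s: 12.53
ee_pos: [408.4, 263.8, 25.1]
ee_rot: [-40.9, 89.9, 32.0]
force: [0.2, -0.4, -1.9]
gripper_width: 61.8
row [-0.1  0.1  0.1] [ 0.0061 -0.0004 -0.0007]
```

```bash
python3 -m handwheel '0 0 0 0.002 0 0.001 0.04; 0 0 0 0.004 0 0.001 0.04; 0 0 0 0.0055 0 0.001 0.04; 0 0 0 0.006 0 0.001 0.04; 0 0 0 0.006 0 0.001 0.04'
```

```text
time_s: 12.95
ee_pos: [407.9, 264.6, 19.0]
ee_rot: [-42.6, 89.9, 30.3]
force: [-0.3, -1.0, 3.9]
gripper_width: 61.5
```

```bash
python3 -m handwheel '0 0 0 0 0 0 0.065; 0 0 0 0 0 0 0.07; 0 0 0 0 0 0 0.08; 0 0 0 0 0 0 0.0912; 0 0 0 0 0 0 0.0912; 0 0 0 -0.01 0 0 0.0912; 0 0 0 -0.035 0 0 0.0912; 0 0 0 -0.07 0 0 0.0912; 0 0 0 -0.11 0 0 0.0912; 0 0 0 -0.15 0 0 0.0912; 0 0 0 -0.19 0 0 0.0912; 0 0 0 -0.22 0 0 0.0912'; python3 -c "
from h import *
go([555,25,250],105)"
```

```text
time_s: 13.95
ee_pos: [408.0, 264.7, 241.5]
ee_rot: [-40.9, 89.8, 32.0]
force: [0.0, 0.1, -0.4]
gripper_width: 91.1
row [57.9  0.2  0.1] [-0.0085 -0.2109 -0.1859]
```

```bash
python3 -m handwheel '4 0 0 -0.008 -0.018 -0.016 0.0912; 10 0 0 -0.008 -0.04 -0.035 0.0912; 17 0 0 -0.008 -0.065 -0.057 0.0912; 24 0 0 -0.008 -0.09 -0.079 0.0912; 31 0 0 -0.008 -0.115 -0.101 0.0912; 38 0 0 -0.008 -0.14 -0.123 0.0912; 45 0 0 -0.008 -0.165 -0.145 0.0912; 51 0 0 -0.008 -0.188 -0.166 0.0912; 56 0 0 -0.008 -0.204 -0.18 0.0912; 58 0 0 -0.008 -0.211 -0.186 0.0912; 58 0 0 -0.008 -0.211 -0.186 0.0912; 58 0 0 -0.008 -0.211 -0.186 0.0912'; python3 -m handwheel '0 0 0 0 0 0 0.0912; 0 0 0 0 0 0 0.0912';python3 -c "
from h import *
np.save('T.npy',wristT());im=env.grab_frame('wrist');cv2.imwrite('pics/w5.png',cv2.resize(im[:250,:,::-1],None,fx=1.5,fy=1.5))
go([555,25,250],105)"
```

```text
time_s: 14.95
ee_pos: [554.1, 25.1, 245.6]
ee_rot: [124.5, 89.9, 139.5]
force: [-0.1, 0.7, -0.3]
gripper_width: 91.4
time_s: 15.12
ee_pos: [553.8, 25.8, 246.1]
ee_rot: [88.9, 90.0, 103.9]
force: [-0.2, 0.3, -0.1]
gripper_width: 91.4
row [ 0.  0. -0.] [-0.0039 -0.001   0.0008]
```

View pics/w5.png

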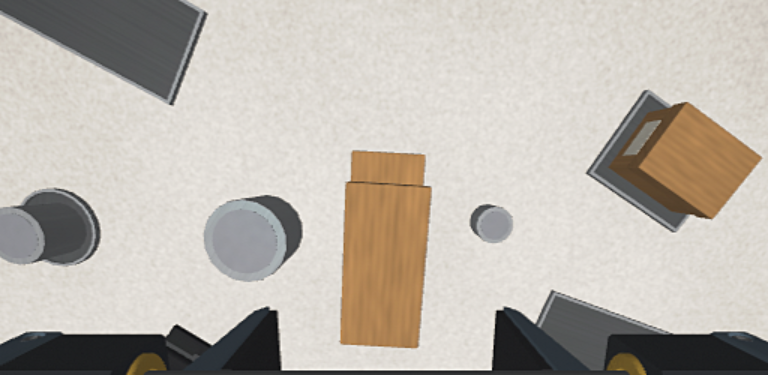

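The short box sits in its tray at upper right. The medium box top has corners (347,182), (431,187), (419,348) and (341,344); the medium tray corner is at (552,291).

Run:
```python
from h import *
T=np.load('T.npy')
q=lambda c:np.array(c)/1.5
W=onplane('wrist',q([(347,182.5),(431,187),(418.5,348),(341,344.5)]),124,T)
print(rect(W),np.round(W,1))
print('short',rect(onplane('wrist',q([(687,103),(762,158),(712,219),(640,163)]),59,T)))
print('medtray corner',onplane('wrist',q((552,291)),8,T))
print('long front',np.round(onplane('wrist',q([(352,151),(425,155)]),64,T),1))
print('big base',np.round(onplane('wrist',q((275,227)),0,T)))
c=W.mean(0);go([c[0],c[1],84],108)
```

```text
(array([555.1,  25.4]), 124.0, 61.0, 12.0) [[500.6 -16.3 124. ]
 [488.1  42.2 124. ]
 [609.2  68.1 124. ]
 [622.    8.5 124. ]]
short (array([409.3, 264.2]), 85.0, 60.8, 72.9)
medtray corner [[557.70242645 207.01302277   8.        ]]
long front [[477.6 -22.9  64. ]
 [464.9  36.6  64. ]]
big base [[568. -86.   0.]]
row [-3.  0. -0.] [ 0.1621 -0.0004  0.0009]
```

```bash
python3 -m handwheel '1 0 0 0.02 0 0.001 0.0912; 3 0 0 0.05 0 0.001 0.0912; 3 0 0 0.085 0 0.001 0.0912; 3 0 0 0.118 0 0.001 0.0912; 3 0 0 0.145 0 0.001 0.0912; 3 0 0 0.16 0 0.001 0.0912; 3 0 0 0.165 0 0.001 0.0912; 3 0 0 0.165 0 0.001 0.0912; 3 0 0 0.165 0 0.001 0.075; 3 0 0 0.165 0 0.001 0.066; 3 0 0 0.165 0 0.001 0.055; 3 0 0 0.165 0 0.001 0.05' 35;  python3 -m handwheel '0 0 0 0 0 0 0.04; 0 0 0 0 0 0 0.04; 0 0 0 0 0 0 0.04; 0 0 0 0 0 0 0.04; 0 0 0 0 0 0 0.04; 0 0 0 -0.005 0 0 0.04; 0 0 0 -0.015 0 0 0.04; 0 0 0 -0.035 0 0 0.04; 0 0 0 -0.06 0 0 0.04; 0 0 0 -0.08 0 0 0.04; 0 0 0 -0.085 0 0 0.04; 0 0 0 -0.085 0 0 0.04'; python3 -c "
from h import *
print(env.state()['qpos'])
go([606.5,279,110],175)
go([606.5,279,20],85)"
```

```text
time_s: 16.17
ee_pos: [556.3, 24.9, 82.2]
ee_rot: [-7.9, 89.9, 4.0]
force: [0.5, 0.0, 0.2]
gripper_width: 67.2
time_s: 17.17
ee_pos: [556.2, 25.0, 167.4]
ee_rot: [-4.5, 89.8, 7.4]
force: [-0.1, 0.4, -4.1]
gripper_width: 61.8
[ 1.37597819e+00  1.76044482e+01  9.45889830e+01  1.99694358e-02
  6.76328805e+01 -1.00542426e+02]
row [-73.1   0.1   0.1] [0.0576 0.2382 0.1015]
row [16.9  0.2 -0. ] [0.1476 0.2382 0.1012]
```

```bash
python3 -m handwheel '3 0 0 0 0.01 0.004 0.04; 9 0 0 0 0.025 0.01 0.04; 16 0 0 0 0.042 0.018 0.04; 23 0 0 0 0.06 0.026 0.04; 30 0 0 0 0.078 0.034 0.04; 37 0 0 0 0.096 0.042 0.04; 44 0 0 0 0.114 0.05 0.04; 51 0 0 0 0.132 0.058 0.04; 58 0 0 0 0.15 0.066 0.04; 65 0 0 0 0.168 0.074 0.04; 72 0 0 0 0.185 0.08 0.04; 79 0 0 0 0.2 0.086 0.04'; python3 -c "
from h import *
print(env.state()['qpos'])
go([606.5,279,110],175)"
```

```text
time_s: 18.17
ee_pos: [597.1, 239.1, 163.3]
ee_rot: [-98.0, 89.7, -165.4]
force: [-0.2, -0.6, -3.5]
gripper_width: 61.4
[ 2.07868249e+01  2.56769230e+01  8.25238815e+01  3.00376875e-02
  7.20623116e+01 -1.81103300e+00]
row [27.6  0.   0.3] [ 0.0532  0.0243 -0.0331]
```

```bash
python3 -m handwheel '7 0 0 0.005 0.007 -0.009 0.04; 14 0 0 0.015 0.014 -0.019 0.04; 20 0 0 0.03 0.02 -0.027 0.04; 25 0 0 0.045 0.023 -0.032 0.04; 27 0 0 0.053 0.024 -0.033 0.04; 28 0 0 0.055 0.024 -0.033 0.04; 28 0 0 0.055 0.024 -0.033 0.04; 28 0 0 0.055 0.024 -0.033 0.04'; python3 -c "
from h import *
np.save('T.npy',wristT());im=env.grab_frame('wrist');cv2.imwrite('pics/w6.png',im[:300,:,::-1])
go([606.5,279,21],175)"
```

```text
time_s: 18.83
ee_pos: [607.3, 277.7, 110.3]
ee_rot: [-60.9, 89.9, -155.9]
force: [0.4, 0.9, -3.1]
gripper_width: 61.7
row [-0.1 -0.  -0. ] [ 0.0901 -0.0013 -0.0011]
```

View pics/w6.png

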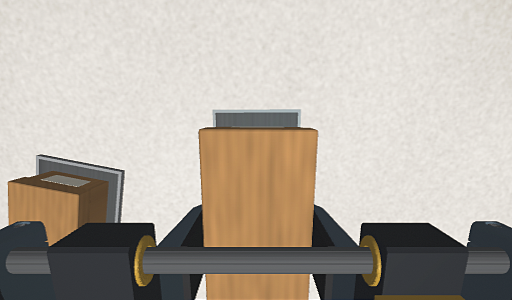

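The medium box is aligned with its tray, whose end edge runs from (213,111) to (300,111), centred at column 256.5. Lowering.

```bash
python3 - <<'E'
from h import *
T=np.load('T.npy');t=toolT()
for p in((213,111),(300,111)):print(np.round(t[:3,:3].T@(onplane('wrist',p,8,T)[0]-t[:3,3]),1))
E
python3 -m handwheel '0 0 0 0.02 -0.001 -0.001 0.04; 0 0 0 0.045 -0.001 -0.001 0.04; 0 0 0 0.065 -0.001 -0.001 0.04; 0 0 0 0.078 -0.001 -0.001 0.04; 0 0 0 0.083 -0.001 -0.001 0.04; 0 0 0 0.085 -0.001 -0.001 0.04; 0 0 0 0.085 -0.001 -0.001 0.04;0 0 0 0.085 -0.001 -0.001 0.04'; python3 -m handwheel '0 0 0 0.002 0 0 0.04; 0 0 0 0.003 0 0 0.04; 0 0 0 0.004 0 0 0.04; 0 0 0 0.004 0 0 0.04'
```

```text
[103.1 -43.1 -75.7]
[103.1  43.  -75.7]
time_s: 19.55
ee_pos: [607.7, 279.5, 27.5]
ee_rot: [121.0, 89.8, 25.9]
force: [0.1, 0.3, -2.9]
gripper_width: 61.4
time_s: 19.88
ee_pos: [606.7, 279.1, 22.1]
ee_rot: [135.5, 90.0, 40.5]
force: [-0.6, 0.3, -4.6]
gripper_width: 61.7
```

```bash
python3 -m handwheel '0 0 0 0.001 0 0 0.04; 0 0 0 0.0015 0 0 0.04; 0 0 0 0.0015 0 0 0.04'
```

```text
time_s: 20.13
ee_pos: [606.9, 279.2, 20.9]
ee_rot: [124.5, 90.0, 29.4]
force: [-0.5, -0.1, -1.0]
gripper_width: 61.7
```

Partly unloaded, so within a millimetre of the floor; 0.5 mm more, then release.

```bash
python3 -m handwheel '0 0 0 0.0006 0 0 0.04; 0 0 0 0.0006 0 0 0.04; 0 0 0 0.0006 0 0 0.063; 0 0 0 0.0006 0 0 0.07; 0 0 0 0.0006 0 0 0.08; 0 0 0 0.0006 0 0 0.0912; 0 0 0 0 0 0 0.0912; 0 0 0 -0.015 0 0 0.0912; 0 0 0 -0.045 0 0 0.0912; 0 0 0 -0.08 0 0 0.0912; 0 0 0 -0.12 0 0 0.0912; 0 0 0 -0.16 0 0 0.0912'; python3 -c "
from h import *
go([555,25,190],102)"
```

```text
time_s: 21.13
ee_pos: [606.3, 278.8, 181.7]
ee_rot: [-62.0, 89.9, -157.1]
force: [1.5, 0.8, 0.3]
gripper_width: 91.3
row [72.9  0.1  0. ] [-0.0082 -0.0286  0.2574]
```

```bash
python3 -m handwheel '6 0 0 -0.002 -0.002 0.015 0.0912; 13 0 0 -0.008 -0.004 0.04 0.0912; 20 0 0 -0.008 -0.007 0.065 0.0912; 27 0 0 -0.008 -0.01 0.09 0.0912; 34 0 0 -0.008 -0.013 0.115 0.0912; 41 0 0 -0.008 -0.016 0.14 0.0912; 48 0 0 -0.008 -0.019 0.165 0.0912; 55 0 0 -0.008 -0.022 0.19 0.0912; 62 0 0 -0.008 -0.025 0.215 0.0912; 68 0 0 -0.008 -0.027 0.238 0.0912; 72 0 0 -0.008 -0.029 0.253 0.0912; 73 0 0 -0.008 -0.029 0.258 0.0912'; python3 -m handwheel '0 0 0 0 0 0 0.0912; 0 0 0 0 0 0 0.0912; 0 0 0 0 0 0 0.0912';python3 -c "
from h import *
np.save('T.npy',wristT());im=env.grab_frame('wrist');cv2.imwrite('pics/w7.png',cv2.resize(im[:260,:,::-1],None,fx=1.5,fy=1.5))
print(env.state()['qpos']);go([555,25,190],102)"
```

```text
time_s: 22.13
ee_pos: [554.3, 22.6, 188.6]
ee_rot: [73.2, 90.0, -95.2]
force: [0.5, 0.6, -0.4]
gripper_width: 91.5
time_s: 22.38
ee_pos: [555.2, 25.6, 188.4]
ee_rot: [-119.5, 90.0, 72.5]
force: [0.0, 0.4, -0.1]
gripper_width: 91.0
[1.44464013e+00 1.67653791e+01 9.26522843e+01 2.84095812e-02
 7.05734190e+01 7.94122296e+01]
row [ 0. -0.  0.] [-0.0016  0.0006  0.0003]
```

View pics/w7.png

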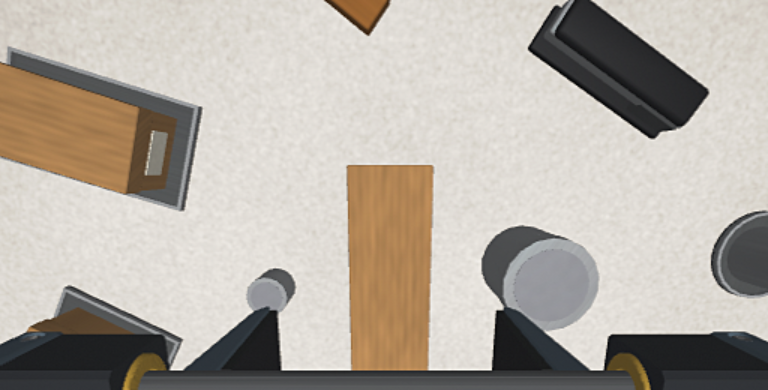

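The medium box is in its tray at left. The long box's far end corners are (347,166) and (433,166), and the large decoy tin top is at (551,284). I'll check the gripper body's clearance to that decoy.

Run:
```python
from h import *
T=np.load('T.npy');q=lambda c:np.array(c)/1.5
W=onplane('wrist',q([(347,166),(433,166),(429,340),(350.7,340)]),64,T);print(np.round(W,1))
m=(W[0]+W[1])/2;n=(W[2]+W[3])/2;d=(m-n)/np.linalg.norm(m-n);c=m-82.5*d
print('yaw',np.degrees(np.arctan2(d[1],d[0])),'c',c,'edges',[np.degrees(np.arctan2(*(a-b)[1::-1])) for a,b in((W[0],W[3]),(W[1],W[2]),(W[0],W[1]))])
o1,d1=rays('top',[285.1,204.8]);o2,d2=rays('wrist',q((551,284)),T)
A=np.c_[d1[0],-d2[0]];s=np.linalg.lstsq(A,o2-o1,rcond=None)[0];print('big top',o1+s[0]*d1[0],o2+s[1]*d2[0])
print('medium',rect(onplane('wrist',q([(140,106),(126,194),(0,63.5),(0,158)]),63,T)))
go([c[0],c[1],23],np.degrees(np.arctan2(d[1],d[0]))+90)
```

```text
[[624.4  69.4  64. ]
 [637.1   9.8  64. ]
 [507.9 -18.3  64. ]
 [495.   42.1  64. ]]
yaw 12.090031578382145 c [550.11684736  22.33570312  64.        ] edges [np.float64(11.920391348171588), np.float64(12.259745301471327), np.float64(101.99866680225121)]
big top [571.27578092 -94.72758683  69.46777367] [572.68330069 -95.83050758  69.70554795]
medium (array([606.4, 265.6]), 94.2, 62.5, 85.6)
row [-0.1 -0.   0. ] [0.1654 0.0023 0.0057]
```

```bash
python3 -m handwheel '0 0 0 0.02 0.002 0.005 0.0912; 0 0 0 0.05 0.002 0.005 0.0912; 0 0 0 0.085 0.002 0.005 0.0912; 0 0 0 0.118 0.002 0.005 0.0912; 0 0 0 0.145 0.002 0.005 0.0912; 0 0 0 0.159 0.002 0.005 0.0912; 0 0 0 0.164 0.002 0.005 0.0912; 0 0 0 0.164 0.002 0.005 0.0912; 0 0 0 0.164 0.002 0.005 0.075; 0 0 0 0.164 0.002 0.005 0.066; 0 0 0 0.164 0.002 0.005 0.055; 0 0 0 0.164 0.002 0.005 0.05' 40;  python3 -m handwheel '0 0 0 0 0 0 0.04; 0 0 0 0 0 0 0.04; 0 0 0 0 0 0 0.04; 0 0 0 0 0 0 0.04; 0 0 0 0 0 0 0.04; 0 0 0 -0.005 0 0 0.04; 0 0 0 -0.015 0 0 0.04; 0 0 0 -0.035 0 0 0.04; 0 0 0 -0.065 0 0 0.04; 0 0 0 -0.095 0 0 0.04; 0 0 0 -0.115 0 0 0.04; 0 0 0 -0.12 0 0 0.04'; python3 -c "
from h import *
go([415.2,-287,110],167)"
```

```text
time_s: 23.43
ee_pos: [551.3, 21.8, 25.6]
ee_rot: [171.5, 89.9, 3.4]
force: [-0.5, -0.3, -0.1]
gripper_width: 67.5
time_s: 24.43
ee_pos: [552.6, 21.6, 148.5]
ee_rot: [168.5, 89.6, 0.4]
force: [0.2, -0.8, -2.3]
gripper_width: 61.8
row [-65.1  -0.3  -0.3] [0.0375 0.2735 0.1984]
```

```bash
python3 -m handwheel '-2 0 0 0 0.009 0.006 0.04; -7 0 0 0 0.028 0.02 0.04; -13 0 0 0 0.052 0.038 0.04; -19 0 0 0 0.077 0.056 0.04; -25 0 0 0 0.102 0.074 0.04; -31 0 0 0 0.127 0.092 0.04; -37 0 0 0 0.152 0.11 0.04; -43 0 0 0 0.177 0.128 0.04; -49 0 0 0 0.202 0.146 0.04; -55 0 0 0 0.227 0.164 0.04; -60 0 0 0.008 0.248 0.18 0.04; -63 0 0 0.02 0.263 0.191 0.04'; python3 -m handwheel '-1 0 0 0.01 0.007 0.005 0.04; -2 0 0 0.018 0.0105 0.0075 0.04; -2 0 0 0.018 0.0105 0.0075 0.04; -2 0 0 0.018 0.0105 0.0075 0.04; -2 0 0 0.018 0.0105 0.0075 0.04'; python3 -c "
from h import *
np.save('T.npy',wristT());im=env.grab_frame('wrist');cv2.imwrite('pics/w8.png',im[:300,:,::-1])
go([415.2,-287,29],167)"
```

```text
time_s: 25.43
ee_pos: [416.5, -277.2, 124.1]
ee_rot: [10.9, 89.9, -94.0]
force: [0.3, -0.2, -3.7]
gripper_width: 62.0
time_s: 25.85
ee_pos: [426.5, -284.2, 106.4]
ee_rot: [-145.4, 90.0, 111.5]
force: [0.6, -0.1, -3.3]
gripper_width: 61.6
row [-0. -0. -0.] [ 0.0777 -0.0105  0.0052]
```

View pics/w8.png

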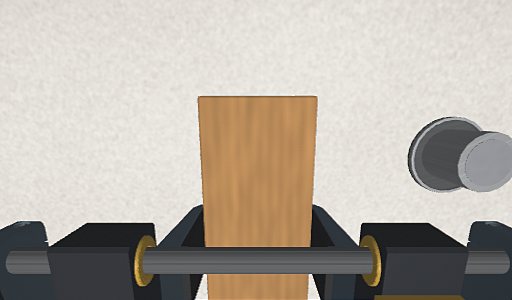

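The long box hides its tray from this camera, but the top-camera estimate has agreed within about 2 mm for the other trays. I'll correct the offset and lower.

```bash
python3 -m handwheel '0 0 0 0 -0.005 0.003 0.04; 0 0 0 0.005 -0.01 0.005 0.04; 0 0 0 0.02 -0.0105 0.005 0.04; 0 0 0 0.04 -0.0105 0.005 0.04; 0 0 0 0.055 -0.0105 0.005 0.04; 0 0 0 0.065 -0.0105 0.005 0.04; 0 0 0 0.069 -0.0105 0.005 0.04; 0 0 0 0.069 -0.0105 0.005 0.04; 0 0 0 0.069 -0.0105 0.005 0.04'; python3 -c "
from h import *
go([415.2,-287,29],167)
a=env.grab_frame('side');cv2.imwrite('pics/s9.png',cv2.resize(a[110:240,240:400,::-1],(800,600)[:1]+(650,) if 0 else (720,585),interpolation=cv2.INTER_CUBIC))"
```

```text
time_s: 26.65
ee_pos: [415.0, -287.8, 37.9]
ee_rot: [71.1, 89.9, -31.9]
force: [0.2, 0.2, -3.9]
gripper_width: 61.8
row [-0.1  0.  -0. ] [ 0.0089  0.     -0.0009]
```

View pics/s9.png

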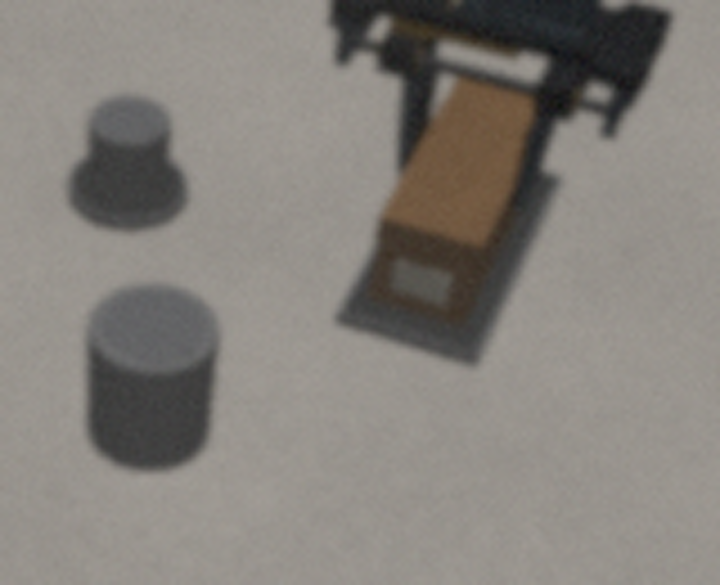

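The side view shows the long box above its tray (corners (340,318), (478,360) and (560,178)), aligned and just above the floor. Setting it down.

```bash
python3 -m handwheel '0 0 0 0.003 0 0 0.04; 0 0 0 0.006 0 0 0.04; 0 0 0 0.0075 0 0 0.04; 0 0 0 0.0085 0 0 0.04; 0 0 0 0.0085 0 0 0.04; 0 0 0 0.0085 0 0 0.04'
```

```text
time_s: 27.2
ee_pos: [414.7, -287.5, 28.9]
ee_rot: [-156.8, 90.0, 100.1]
force: [-0.3, 0.2, -4.7]
gripper_width: 61.6
```

```bash
python3 -m handwheel '0 0 0 0.001 0 0 0.04; 0 0 0 0.0015 0 0 0.04; 0 0 0 0.0015 0 0 0.04'
```

```text
time_s: 27.45
ee_pos: [414.9, -287.7, 28.4]
ee_rot: [68.2, 90.0, -34.9]
force: [-1.1, 0.8, 4.6]
gripper_width: 61.7
```

Contact (force turned to +4.6 N). Release, rise and verify.

```bash
python3 -m handwheel '0 0 0 0 0 0 0.063; 0 0 0 0 0 0 0.07; 0 0 0 0 0 0 0.08; 0 0 0 0 0 0 0.0912; 0 0 0 0 0 0 0.0912; 0 0 0 -0.01 0 0 0.0912; 0 0 0 -0.035 0 0 0.0912; 0 0 0 -0.07 0 0 0.0912; 0 0 0 -0.11 0 0 0.0912; 0 0 0 -0.15 0 0 0.0912; 0 0 0 -0.19 0 0 0.0912; 0 0 0 -0.23 0 0 0.0912'; python3 -m handwheel '0 0 0 -0.03 0 0.03 0.0912; 0 0 0 -0.06 0 0.07 0.0912; 0 0 0 -0.06 0 0.1 0.0912; 0 0 0 -0.06 0 0.12 0.0912; 0 0 0 -0.06 0 0.12 0.0912; 0 0 0 -0.06 0 0.12 0.0912; 0 0 0 -0.06 0 0.12 0.0912'
python3 - <<'E'
from h import *
np.save('T.npy',wristT());a=env.grab_frame('wrist');b=env.grab_frame('side')
c=env.grab_frame('top')
m=np.hstack([b,c]);m=cv2.resize(m,(800,300))
cv2.imwrite('pics/f.png',np.vstack([cv2.copyMakeBorder(a[:290],0,0,144,144,cv2.BORDER_CONSTANT),m])[:,:,::-1])
E
```

```text
time_s: 28.45
ee_pos: [414.2, -287.2, 260.4]
ee_rot: [73.7, 89.9, -29.4]
force: [0.6, -0.0, -0.7]
gripper_width: 91.4
time_s: 29.03
ee_pos: [387.4, -403.6, 317.4]
ee_rot: [-159.3, 89.9, 97.6]
force: [-0.6, 0.3, 0.2]
gripper_width: 91.3
```

View pics/f.png

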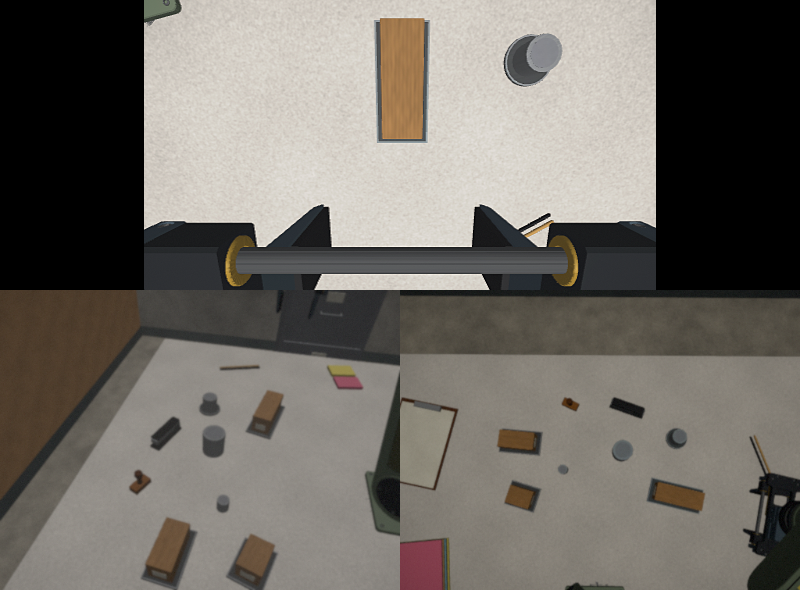

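All four pieces are in their trays in every view, with the stamp and stapler in place. I'll do a numeric check before handing in.

Run:
```python
from h import *
im=env.grab_frame("top");hsv=cv2.cvtColor(im,cv2.COLOR_RGB2HSV);g=im.mean(2)
roi=np.zeros(g.shape,np.uint8);roi[125:300,115:410]=1
for c in cv2.findContours((hsv[...,1]>110).astype(np.uint8)*roi,cv2.RETR_EXTERNAL,cv2.CHAIN_APPROX_NONE)[0]:
    if cv2.contourArea(c)>100:
        m=c[:,0].mean(0);z=20 if m[1]<160 else (59 if m[0]<200 and m[1]>230 else 63 if m[0]<200 else 67)
        print(m.round(),rect(onplane('top',c[:,0],z)))
for c in cv2.findContours(((g<75)&(hsv[...,1]<90)).astype(np.uint8)*roi,cv2.RETR_EXTERNAL,cv2.CHAIN_APPROX_NONE)[0]:
    if cv2.contourArea(c)>300:print('dark',rect(onplane('top',c[:,0],8)))
T=np.load('T.npy')
print('tin',onplane('wrist',(544-144,53),59,T),'round tray',onplane('wrist',(530-144,60),8,T))
print(env.state()['time_s'])
```

```text
[153. 265.] (array([408.3, 258.8]), 90.8, 64.0, 73.4)
[356. 263.] (array([ 416.1, -283.3]), 170.7, 62.3, 77.1)
[150. 192.] (array([604.9, 276.3]), 133.6, 64.1, 84.7)
[218. 146.] (array([749.2,  96.4]), 57.9, 31.4, 65.3)
dark (array([ 415.3, -286.9]), 185.7, 81.8, 76.8)
dark (array([605.1, 280. ]), 149.2, 81.9, 86.7)
dark (array([ 738.7, -116.2]), 127.4, 43.5, 70.5)
tin [[ 624.64469742 -296.05686604   59.        ]] round tray [[ 626.44436882 -297.21425233    8.        ]]
29.2333
```

```bash
python3 -c "
from workcell import env
print(env.job_done())"
```

```text
the job is handed in; nothing more can be done
None
```

I moved the tin, then the short, medium and long boxes, one at a time into their own trays. Each was lowered until it touched the floor or nearly so, then let go before I took the next. The job was handed in at about 29 s of the 109 s allowed; it reports no verdict.

**Last checks:**

| Piece | Measured offset from tray centre | Lengthwise error |
|---|---|---|
| Tin | about 2 mm | – |
| Short box | about 4 mm | under 0.5° |
| Medium box | about 3–4 mm | under 2° |
| Long box | about 4 mm | under 0.5° |

- **Box offsets:** the top camera also sees the boxes' side walls, so these figures read high. An earlier wrist-camera check put the short box about 1 mm off.
- **Tilt:** I did not measure it. All four pieces look flat in the final pictures.
- **Stapler:** it measured within 1 mm of where it started.
- **Stamp:** it looks unmoved. Its number differs from the first reading (749 against 738 mm in x) because I used a different assumed height, so that check is only by eye.
- **Medium box:** it was let go on partial unloading, within about 1 mm of the floor, without a clear upward contact force. The wrist view afterwards showed it in its tray.

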